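Switch on the drill console and jog the spindle

ROBOT

A 6-joint arm with a two-finger parallel gripper is mounted at the origin on the work surface. World frame = base frame: x ahead of the robot, y to its left, z up, the work surface at z = 0. Lengths are in m, angles in degrees, forces in N, time in s.
With the tool pointing down it reaches from about 0.25 to 0.725 m from the base axis. Payload 9.7 kg.
Tool frame: the origin (TCP) lies where the fingers leave the gripper's body, on its centre line; the fingertips stand 73 mm ahead of it and the grasp point (between the pads) lies 54 mm ahead of it; y points along the fingers, x is the direction in which the jaws open and shut, and the axes are right-handed (so a half turn about y gives the same grasp; the last joint's range is limited). The gripper opens to 85 mm and grips with 20 to 120 N. Pads are 22 mm wide; open, the fingers measure 114 mm over their backs; the gripper's body (76 mm by 85 mm) begins 54 mm behind the grasp point. The pads swing forward as they close: fully open they stand 13 mm farther back than shut.
Start: joints at [-76.261, 4.979, 10.078, 95.1, 0, 90], TCP at [0.131, -0.534, 0.304] pointing down, gripper open.
Joint ranges: [-179.16, 179.16], [-48.56, 103.87], [-65.8, 70.77], [-126.05, 130.52], [-82.76, 87.17], [-180, 180]. Speed limits (degrees/s): [127.2, 127.2, 147.25, 180, 180, 180].

INTERFACE

Orientations are given as [roll, pitch, yaw] about the fixed x, y, z axes, in that order (R = Rz(yaw) Ry(pitch) Rx(roll)).
In Python, from workcell import sensors, imaging, bot, models gives the robot as it stands.
- The arm moves only by the tool arm_command, never from a script. Its argument "rows" is one flat list of numbers, 7 for each row, row after row: the shift along the tool's x, y, z in cm, then the turn, a rotation vector about the tool's x, y, z in degrees, then the gripper's target within -1 to 1 (fully open at 1, half-way at 0, shut at -1). A call has 1 to 12 rows; each row is the pose to reach, as a shift and turn from the pose commanded when the call began, along the tool's axes at that moment; what a row does not reach only later rows make up. A row lasts 1/12 s, in which the tool goes at most 41.7 mm and 7.16 degrees, less where a joint would pass 70% of its speed; a pose out of reach is approached as far as the arm can. A call with a gripper value outside its range is refused whole. The fingers move at their own pace and stop on an object; "force" is the grip in N (left out, the last holds). Time passes only in rows, so rows that repeat a pose let the fingers close. It gives the time, the measured TCP pose, the force and the opening at its end, in the units of the state.
- sensors.get_obs(): the state, without advancing time (a new reading comes with each control period).
- imaging.camera(name): name is "scene" or "top" or "wrist"; returns a dict with "pixels" (480x640x3 uint8, blue, green, red), "z_map" (480x640 float32, m along the optical axis (not along the pixel's ray), 0 where there is no reading), "camera_matrix" (3x3 intrinsics, pixels), "world_from_camera" (4x4, takes a point from camera to world coordinates). Camera axes: x right, y up, looking along -z (the intrinsics and any distortion apply to the point x, -y, -z); pixel columns grow to the right and rows downward; lengths in m; the calibration is good to about 2 mm. A picture is of the moment at which its call begins.
- bot.job_done(): hands the job in, once; it reports no verdict.
Trained networks look in the newest picture that a camera, given by its name, has taken for a name from the list of things; names that differ only in an ending like _2 or _b are one class to them, and where a whole thing is asked for, a point or a joint stands for the part that bears it (a point fixed in the world has none). Each returns a list of dicts, best first, with "conf" (0 to 1); they miss things now and then, are a little off and sometimes report something else, mostly with a low value. They report only what shows in the picture. A call takes as long as a camera call.
- models.search_frame(thing, camera): "extent" ([centre column, centre row, width, height] in pixels, round what is visible of it).
- models.spot_point(thing, camera): "location" ([column, row] in pixels: a listed point, or the origin of a listed thing).
The state is a dict: "time": time; "q": joint angles; "qd": joint speeds; "joint_efforts": joint torques, N m; "ee_pos": TCP position; "tcp_rot": TCP orientation; "wrist_force": force on the tool from outside, world axes, zero at the start; "torque": the same for the moment, N m; "opening": finger opening in m.
Only numpy, scipy, OpenCV 4.12 (cv2) and the standard library are available. Lean on these libraries where they do the work, as an engineer would, in place of code of your own. Each camera call takes 0.05 s, during which the arm holds its last target.

TASK

Jog the drill's spindle from the console: first push the black rocker over so that its white-dotted end is down, then press the blue button fully in (it stays in), and only then press the green button fully down and keep it down: finish while still holding the green button down with the fingers. Do not press the yellow button or the red stop, and do not lift, shift or knock over any of the things lying around.

Things in the scene. Friction and masses are not known exactly. Their poses are not given: they have to be found in the camera images.
- console: fixed control console: blue steel box with an aluminium top plate, 250 (x) x 380 (y) x 70 mm. Origin: centre of its underside, on the bench; x away from the robot at yaw 0, z up. Four controls (black rocker, blue, green, yellow button) stand in a row along its y, 84 mm apart, 55 mm to the -x side of its centre; their order changes. A red mushroom stop is on its rear left part.
- rocker_base: round grey base of the black rocker, 74 mm across and 10 mm high, on the console's top plate. Origin: centre of its underside; x points in plan towards the white-dotted end of the paddle (its direction varies), z up. The paddle, flat, black, 60 x 32 mm, pivots about its middle, 20 mm above the origin.
- rocker_dot (a point): the white dot (14 mm) on the paddle's top face, 20 mm from the pivot towards the paddle's end: the place to press, straight down. It moves with the paddle: about 29 mm above the top plate at the start (dotted end up), about 21 mm when the dotted end is fully down.
- green_base: round black collar of the green button, 52 mm across, 12 mm high, on the console's top plate. Origin: centre of its underside.
- rocker (a joint): rocker angle in rad: 0 dotted end fully up (off), 0.4 dotted end fully down (on). No spring: it stays where it is left; pressing 10 to 20 mm from the pivot takes 1.5 to 3 N.
- blue_top (a point): centre of the top face of the round blue button, 24 mm above the top plate when out; moves with it; z up, press straight down. The round black collar is 52 mm across and 12 mm high; the cap is 36 mm across and stands 12 mm above the collar when out, 4 mm when pressed fully.
- blue (a joint): how far the blue button is pressed, m: 0 out, 0.008 fully in. No spring: it slides in against about 3.5 N of friction and stays in.
- green_top (a point): centre of the top face of the round green button, 24 mm above the top plate when out; moves with it; z up, press straight down. The round black collar is 52 mm across and 12 mm high; the cap is 36 mm across and stands 12 mm above the collar when out, 4 mm when pressed fully.
- green (a joint): how far the green button is pressed, m: 0 out, 0.008 fully down. Springs back when released; starts to move at about 2 N, about 6 N holds it fully down.
- yellow_top (a point): centre of the top face of the round yellow button (same size, spring and height as the green one). Not to be pressed.
- yellow (a joint): how far the yellow button is pressed, m (0 out, 0.008 fully down, spring return).
- stop_top (a point): centre of the top of the red mushroom stop (44 mm across on a 60 mm yellow collar), 39 mm above the top plate. Not to be pressed.
- stop (a joint): how far the red stop is pressed, m (0 out, 0.006 fully down, spring return).
- chuck_key: steel T-handled chuck key lying on the aluminium top plate in its rear part, 100 mm long, 70 mm over the bar, 16 mm high. Origin: centre of its underside; z up. Loose; to be left where it is.
- drill_sleeve: dark steel tapered drill sleeve, 32 mm across the foot, 60 mm tall, standing on the rear part of the top plate. Origin: centre of its underside; z up. Loose; to be left where it is.
- drill_chuck: steel drill chuck with its taper up, 58 mm across, 120 mm tall, standing on the bench to the left of the console. Origin: centre of its underside; z up. Loose; to be left where it is.
- oil_can: red oil can with a thin spout, 72 mm across, 150 mm tall, standing on the bench to the right of the console. Origin: centre of its underside; z up. Loose; to be left where it is.
- wrench: steel wrench lying on the bench in front of the console (on the robot's side). Origin: centre of its underside; z up. Loose; to be left where it is.
- bit_box: orange open box 80 x 150 x 35 mm full of upright drill bits (up to 105 mm high), behind the console. Origin: centre of its underside; z up. Loose; to be left where it is.

How it is judged:
By the outcome, as a careful person would: the job done as asked, in the order asked, and still so for the second after the job is handed in, while the arm keeps its last pose, push and grip.
It also fails if it takes over 38 s, if anything falls off the work surface, if the arm or the gripper's body presses on something with over 40 N, if the wrist force passes 120 N, or if a joint passes its speed limit or range.

## Working session

There is one attempt and no reset: what is moved stays moved. The work goes in short steps, Python scripts to look and compute and a tool call to move; the robot and the scene stay as the last step left them, time stands still between calls to the robot, and variables do not carry over. Pictures are saved under pics/ and viewed, and the job is handed in when it is done.

Besides the shell and the picture viewer there is one more tool, called after "Request:" as name(argument=value, ...) on one line, values as JSON. arm_command: Moves the arm, as the interface text tells. Its arguments: {"type":"object","properties":{"rows":{"type":"array","items":{"type":"number"}},"force":{"type":"number"}},"required":["rows"]}

```bash
mkdir -p pics; ls; cat > h.py <<'E'
import numpy as np, cv2
from workcell import sensors, imaging, bot, models
def ray2world(c,u,v,z=None,plane=None):
    K=c["camera_matrix"];T=c["world_from_camera"]
    d=np.array([(u-K[0,2])/K[0,0],-(v-K[1,2])/K[1,1],-1.0])
    if z is not None: return T[:3,:3]@(d*z)+T[:3,3]
    w=T[:3,:3]@d; s=(plane-T[2,3])/w[2]; return T[:3,3]+s*w
def depth(c,u,v,r=2):
    a=c["z_map"][int(v)-r:int(v)+r+1,int(u)-r:int(u)+r+1]; a=a[a>0]
    return np.median(a) if a.size else 0
E
python3 - <<'E'
from h import *
print(sensors.get_obs())
for n in ["top","scene"]:
    c=imaging.camera(n); cv2.imwrite(f"pics/{n}0.png",c["pixels"])
    for t in ["rocker_dot","rocker_base","blue_top","green_top","green_base","yellow_top","stop_top","console","chuck_key","drill_sleeve","drill_chuck","oil_can"]:
        for r in models.spot_point(t,n)[:2]:
            u,v=r["location"]; print(n,t,round(r["conf"],2),np.round([u,v]),np.round(ray2world(c,u,v,z=depth(c,u,v)),4))
    print(c["camera_matrix"], c["world_from_camera"])
E
```

```text
pics
{'time': 0.0, 'q': array([-7.62603833e+01,  5.01103333e+00,  1.00327567e+01,  9.50983009e+01,
        1.82042445e-03,  8.99996215e+01]), 'qd': array([-0.12139128, -0.00136836, -0.08252658, -0.05232581, -0.10697517,
        0.0103948 ]), 'joint_efforts': array([ 3.61935026e-04, -5.20392323e+01,  4.64805186e+01,  1.62611768e-02,
        8.86127191e-05,  5.40573666e-06]), 'ee_pos': array([ 0.13060531, -0.53413068,  0.30316843]), 'tcp_rot': array([-8.99981791e+01,  7.65775734e-02, -7.62600049e+01]), 'wrist_force': array([-0.46402086,  0.05170518,  0.64845792]), 'torque': array([0.02195133, 0.02636618, 0.00416654]), 'opening': 0.0854770406280431}
top rocker_dot 0.75 [359. 284.] [ 0.5331 -0.0246  0.0983]
top rocker_dot 0.63 [360. 296.] [ 0.5123 -0.0272  0.0944]
top rocker_base 0.91 [362. 293.] [ 0.5181 -0.0296  0.0948]
top rocker_base 0.71 [362. 368.] [ 0.3798 -0.0373  0.0064]
top blue_top 0.54 [408. 310.] [ 0.491  -0.1083  0.093 ]
top green_top 0.75 [459. 320.] [ 0.4755 -0.1954  0.093 ]
top green_top 0.5 [535. 304.] [ 0.5055 -0.3307  0.0688]
top green_base 0.66 [455. 319.] [ 0.4776 -
[... 1521 characters left out ...]
6547 0.0247 0.1077]
scene console 0.81 [286. 249.] [ 0.6163 -0.0525  0.0688]
scene console 0.2 [313. 216.] [ 0.5403 -0.0248  0.0967]
scene chuck_key 0.95 [211. 221.] [ 0.6054 -0.2177  0.0798]
scene drill_sleeve 0.88 [275. 252.] [ 0.6383 -0.064   0.0807]
scene drill_chuck 0.84 [376. 332.] [0.7247 0.1579 0.0499]
scene oil_can 0.64 [183. 204.] [ 0.5338 -0.3332  0.028 ]
[[499.35942188   0.         321.75825829]
 [  0.         499.35942188 240.86016156]
 [  0.           0.           1.        ]] [[-0.33745559 -0.68125299  0.64962919  1.20169798]
 [ 0.9413304  -0.24755968  0.22937151  0.22665745]
 [ 0.00456197  0.68891841  0.72482454  0.77109714]
 [ 0.          0.          0.          1.        ]]
```

View pictures.

View pics/top0.png

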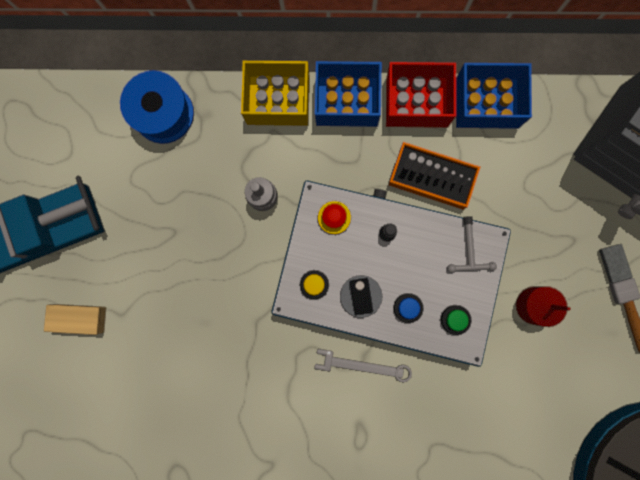

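View pics/scene0.png

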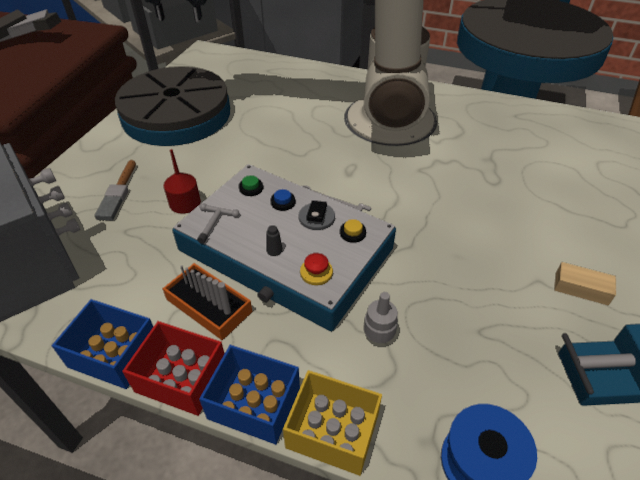

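The top view shows the yellow button at (314,284), the rocker with its white dot at (360,286), blue at (408,308) and green at (456,320). The stop, sleeve and key are behind the row. I'll refine these by colour centroids in both cameras.

```bash
python3 - <<'E'
from h import *
seeds={"top":{"yellow":(314,284),"blue":(408,308),"green":(456,320),"dot":(360,286)},"scene":{"yellow":(353,228),"blue":(283,198),"green":(250,185),"dot":(317,213)}}
for n in seeds:
    c=imaging.camera(n); im=c["pixels"]; hsv=cv2.cvtColor(im,cv2.COLOR_BGR2HSV)
    for k,(u,v) in seeds[n].items():
        w=np.zeros(im.shape[:2],np.uint8); r=20 if k!="dot" else 9; w[v-r:v+r+1,u-r:u+r+1]=1
        H,S,V=[hsv[...,i].astype(int) for i in range(3)]
        m={"yellow":(abs(H-25)<8)&(S>120)&(V>90),"blue":(abs(H-108)<12)&(S>120)&(V>70),"green":(abs(H-65)<20)&(S>120)&(V>50),"dot":(S<60)&(V>110)}[k]
        m=(m&(w>0)); 
        # top face: by height
        ys,xs=np.nonzero(m); P=np.array([ray2world(c,x,y,z=c["z_map"][y,x]) for x,y in zip(xs,ys)])
        if k!="dot":
            s=P[:,2]>0.0895
        else: s=P[:,2]>0.085
        h=0.094 if k!="dot" else 0.099
        q=ray2world(c,xs[s].mean(),ys[s].mean(),plane=h)
        print(n,k,s.sum(),np.round([xs[s].mean(),ys[s].mean()],1),"plane",np.round(q,4),"depthmean",np.round(P[s].mean(0),4),"mid",np.round((P[s].min(0)+P[s].max(0))/2,4))
    if n=="top":
        cv2.imwrite("pics/topz.png",cv2.resize(im[180:380,260:520],None,fx=3,fy=3,interpolation=cv2.INTER_CUBIC))
E
```

```text
top yellow 330 [313.7 284. ] plane [0.5311 0.053  0.094 ] depthmean [0.5311 0.0529 0.0985] mid [0.5312 0.042  0.554 ]
top blue 335 [409.1 307.8] plane [ 0.4946 -0.1102  0.094 ] depthmean [ 0.4948 -0.1096  0.0986] mid [ 0.5031 -0.0568  0.554 ]
top green 340 [457.5 319.8] plane [ 0.4765 -0.192   0.094 ] depthmean [ 0.4769 -0.1904  0.1012] mid [ 0.494  -0.0978  0.5539]
top dot 54 [359.4 285.1] plane [ 0.5311 -0.0252  0.099 ] depthmean [ 0.5311 -0.0253  0.0976] mid [ 0.5313 -0.0254  0.0978]
scene yellow 184 [352.7 225.7] plane [0.5366 0.0548 0.094 ] depthmean [0.5396 0.0557 0.0971] mid [0.8602 0.1322 0.4303]
scene blue 153 [281.9 195. ] plane [ 0.5007 -0.1081  0.094 ] depthmean [ 0.5044 -0.1063  0.0976] mid [0.8422 0.051  0.4304]
scene green 137 [249.7 181.1] plane [ 0.4831 -0.1891  0.094 ] depthmean [ 0.4819 -0.1898  0.0929] mid [ 0.4798 -0.1903  0.0932]
scene dot 23 [314.6 213.4] plane [ 0.5343 -0.0242  0.099 ] depthmean [ 0.5337 -0.0245  0.0983] mid [ 0.5333 -0.0243  0.0982]
```

View pics/topz.png

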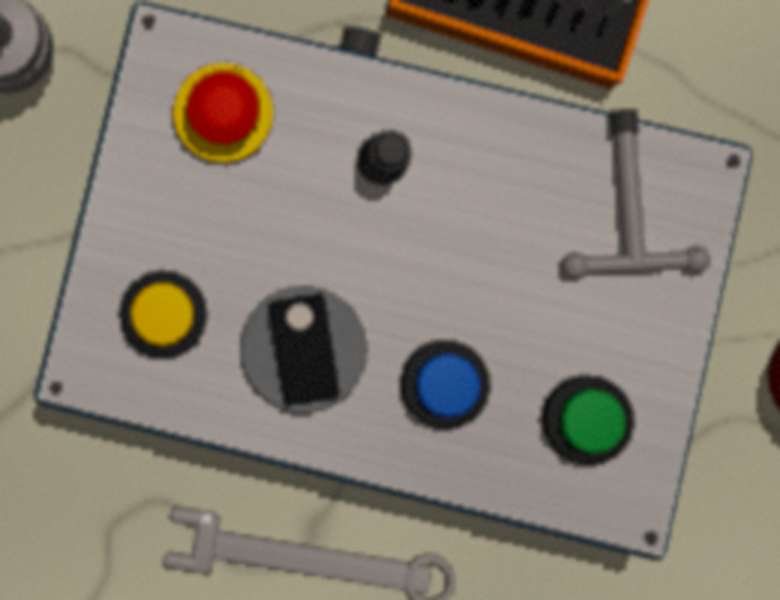

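Keep the current tool orientation: the pads are already aligned with the paddle. First I'll shut the fingers and travel to above the rocker dot.

Request:
arm_command(rows=[-20,0,25.6,0,0,0,-1,-20,0,25.6,0,0,0,-1,-20,0,25.6,0,0,0,-1,-20,0,25.6,0,0,0,-1,-20,0,25.6,0,0,0,-1,-20,0,25.6,0,0,0,-1,-20,0,25.6,0,0,0,-1,-20,0,25.6,0,0,0,-1,-20,0,25.6,0,0,0,-1,-20,0,25.6,0,0,0,-1,-20,0,25.6,0,0,0,-1,-20,0,25.6,0,0,0,-1], force=40)

```text
time: 2.4
ee_pos: [0.3313, -0.2799, 0.3039]
tcp_rot: [-90.0, -0.0, -76.3]
wrist_force: [0.8, -0.5, -1.2]
opening: 0.0001
```

Request:
arm_command(rows=[-20,0,25.9,0,0,0,-1,-20,0,25.9,0,0,0,-1,-20,0,25.9,0,0,0,-1,-20,0,25.9,0,0,0,-1,-20,0,25.9,0,0,0,-1,-20,0,25.9,0,0,0,-1,-20,0,25.9,0,0,0,-1,-20,0,25.9,0,0,0,-1,-20,9,25.9,0,0,0,-1,-20,9,25.9,0,0,0,-1,-20,9,25.9,0,0,0,-1,-20,9,25.9,0,0,0,-1])

```text
time: 3.4
ee_pos: [0.5345, -0.0245, 0.2112]
tcp_rot: [-90.3, 0.1, -76.4]
wrist_force: [0.5, 0.6, 0.4]
opening: 0.0001
```

```bash
python3 - <<'E'
from h import *
o=sensors.get_obs(); print(o["time"],o["ee_pos"],o["q"],o["wrist_force"])
for n in ["top","wrist"]:
    c=imaging.camera(n); cv2.imwrite(f"pics/{n}1.png",c["pixels"])
print(c["world_from_camera"])
for t in ["rocker_dot","blue_top","green_top","yellow_top"]:
    for r in models.spot_point(t,"wrist")[:2]:
        u,v=r["location"]; print(t,round(r["conf"],2),np.round([u,v]),np.round(ray2world(c,u,v,z=depth(c,u,v)),4),np.round(ray2world(c,u,v,plane=0.094),4))
E
```

```text
3.4 [ 0.53449468 -0.02453707  0.21120637] [-2.62632498e+00  2.35830905e+00 -2.92715410e+00  8.50596502e+01
 -5.31370029e-03  1.63740273e+02] [0.53930904 0.57737323 0.36551491]
[[ 0.23314345  0.93696088  0.26028532  0.60140853]
 [-0.97244122  0.22504561  0.06093069 -0.00894311]
 [-0.00148639 -0.26731777  0.96360729  0.28418447]
 [ 0.          0.          0.          1.        ]]
rocker_dot 0.7 [317. 271.] [ 0.5329 -0.0263  0.0985] [ 0.5313 -0.0267  0.094 ]
rocker_dot 0.62 [315. 281.] [ 0.5463 -0.022   0.1474] [ 0.5248 -0.0271  0.094 ]
blue_top 0.65 [429. 352.] [ 0.5546 -0.0531  0.2007] [ 0.4946 -0.1096  0.094 ]
green_top 0.6 [538. 396.] [ 0.5592 -0.0721  0.2185] [ 0.4792 -0.1919  0.094 ]
yellow_top 0.96 [185. 238.] [0.5338 0.0527 0.094 ] [0.5338 0.0527 0.094 ]
yellow_top 0.58 [390. 217.] [ 0.5695 -0.066   0.0698] [ 0.5731 -0.0596  0.094 ]
```

View pics/wrist1.png

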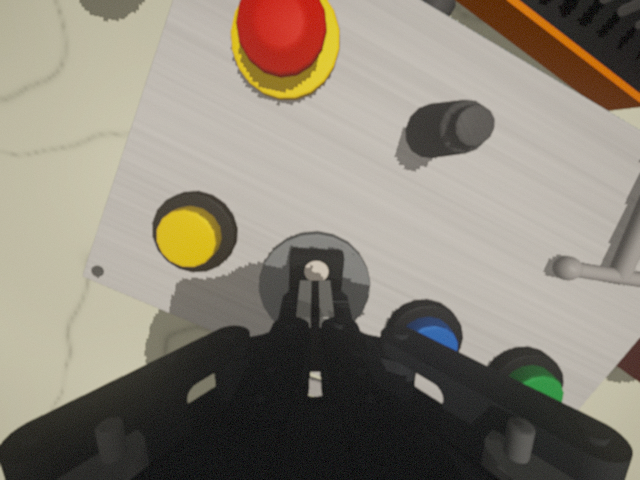

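The wrist view shows the dot at (317,271), right ahead of the closed fingertips, and it agrees with the top camera within about 2 mm. I'll go down to the paddle slowly.

Request:
arm_command(rows=[0.1,1.5,0,0,0,0,-1,0.1,3,0,0,0,0,-1,0.1,3.3,0,0,0,0,-1,0.1,3.5,0,0,0,0,-1,0.1,3.7,0,0,0,0,-1,0.1,3.9,0,0,0,0,-1,0.1,4.1,0,0,0,0,-1,0.1,4.2,0,0,0,0,-1,0.1,4.3,0,0,0,0,-1,0.1,4.4,0,0,0,0,-1,0.1,4.4,0,0,0,0,-1])

```text
time: 4.62
ee_pos: [0.5363, -0.0243, 0.17]
tcp_rot: [-90.0, -0.0, -76.3]
wrist_force: [1.2, -0.1, 2.0]
opening: 0.0001
```

Request:
arm_command(rows=[0,0.1,-0.1,0,0,0,-1,0,0.2,-0.1,0,0,0,-1,0,0.3,-0.1,0,0,0,-1,0,0.4,-0.1,0,0,0,-1,0,0.5,-0.1,0,0,0,-1,0,0.5,-0.1,0,0,0,-1])

```text
time: 5.12
ee_pos: [0.5354, -0.0246, 0.1649]
tcp_rot: [-90.0, -0.0, -76.3]
wrist_force: [3.4, 1.0, 2.6]
opening: 0.0002
```

Request:
arm_command(rows=[0,0.1,0,0,0,0,-1,0,0.1,0,0,0,0,-1,0,0.1,0,0,0,0,-1])

```text
time: 5.37
ee_pos: [0.5354, -0.0245, 0.1646]
tcp_rot: [-89.9, -0.0, -76.3]
wrist_force: [2.8, 1.0, 5.9]
opening: 0.0
```

Request:
arm_command(rows=[0,0.1,0,0,0,0,-1,0,0.1,0,0,0,0,-1,0,0.1,0,0,0,0,-1])

```text
time: 5.62
ee_pos: [0.5355, -0.0246, 0.1644]
tcp_rot: [-89.9, -0.0, -76.3]
wrist_force: [0.5, 1.8, 12.3]
opening: 0.0002
```

Travel stopped at 12 N, so the rocker is at its end stop. I'll lift, move above blue and check the rocker from there.

Request:
arm_command(rows=[0,-2,0,0,0,0,-1,0,-4,0,0,0,0,-1,2,-4,-1.6,0,0,0,-1,5,-4,-4,0,0,0,-1,7.3,-4,-5.9,0,0,0,-1,7.3,-4,-5.9,0,0,0,-1,7.3,-4,-5.9,0,0,0,-1,7.3,-4,-5.9,0,0,0,-1,7.3,-4,-5.9,0,0,0,-1])

```text
time: 6.37
ee_pos: [0.4953, -0.1089, 0.2025]
tcp_rot: [-90.0, 0.0, -76.2]
wrist_force: [-0.1, -0.4, -0.5]
opening: 0.0003
```

```bash
python3 - <<'E'
from h import *
o=sensors.get_obs(); print(o["time"],o["ee_pos"],o["wrist_force"])
c=imaging.camera("wrist"); cv2.imwrite("pics/wrist2.png",c["pixels"])
for t in ["rocker_dot","blue_top","green_top","yellow_top"]:
    for r in models.spot_point(t,"wrist")[:2]:
        u,v=r["location"]; print(t,round(r["conf"],2),np.round([u,v]),np.round(ray2world(c,u,v,z=depth(c,u,v)),4),np.round(ray2world(c,u,v,plane=0.094),4))
s=imaging.camera("scene")
for r in models.spot_point("rocker_dot","scene")[:2]:
    u,v=r["location"]; print(round(r["conf"],2),np.round([u,v]),np.round(ray2world(s,u,v,z=depth(s,u,v,1)),4))
a=s["pixels"][140:290,200:400]
cv2.imwrite("pics/s2.png",cv2.resize(a,None,fx=3.5,fy=3.5,interpolation=cv2.INTER_CUBIC))
E
```

```text
6.3667 [ 0.49526274 -0.10886386  0.2024986 ] [-0.05664964 -0.42073616 -0.54300722]
rocker_dot 0.67 [181. 163.] [ 0.5363 -0.0266  0.0913] [ 0.5367 -0.0276  0.094 ]
blue_top 0.9 [320. 270.] [ 0.4966 -0.1117  0.094 ] [ 0.4966 -0.1117  0.094 ]
green_top 0.88 [445. 329.] [ 0.4781 -0.1926  0.0938] [ 0.4782 -0.1925  0.094 ]
yellow_top 0.61 [ 20. 133.] [0.5324 0.0533 0.0942] [0.5323 0.0534 0.094 ]
0.56 [314. 214.] [ 0.5273 -0.0271  0.0911]
```

View pics/wrist2.png

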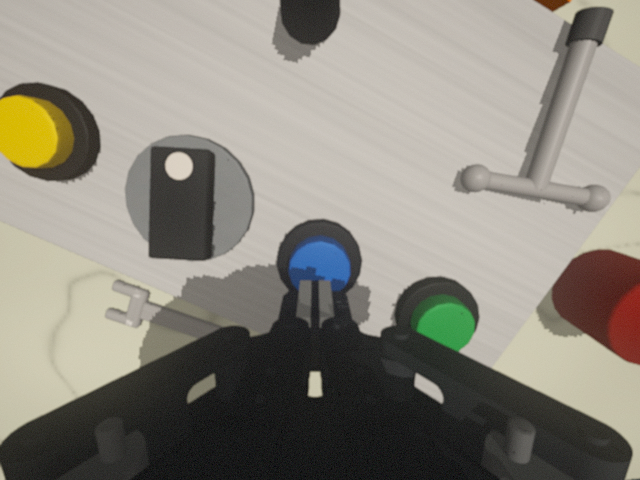

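View pics/s2.png

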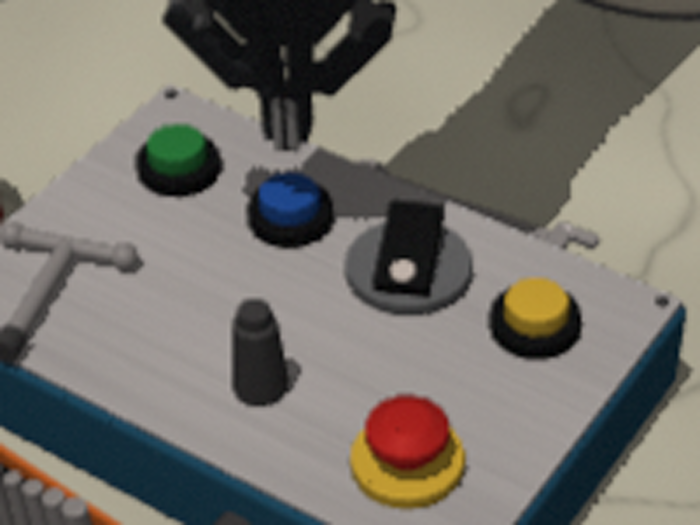

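The dot is now at z 0.091 (21 mm above the plate), with the dotted end down in both views. I'll fit the paddle plane to confirm the angle.

```bash
python3 - <<'E'
from h import *
c=imaging.camera("wrist")
P=np.array([ray2world(c,u,v,z=c["z_map"][v,u]) for v in range(156,250,3) for u in range(158,204,3) if c["z_map"][v,u]>0])
A=np.c_[P[:,:2]-P[:,:2].mean(0),np.ones(len(P))]
s=np.linalg.lstsq(A,P[:,2],rcond=None)[0]; print(s, "tilt",np.arctan(np.hypot(*s[:2])), "resid",np.std(A@s-P[:,2]))
E
```

```text
[-0.19120424 -0.03622761  0.09494031] tilt 0.1922036973714579 resid 0.000678826009737538
```

Tilt is 0.19 rad towards the dot, so the rocker is fully on. Next I'll press blue.

Request:
arm_command(rows=[0.2,1.5,0,0,0,0,-1,0.2,3,0,0,0,0,-1,0.2,3.4,0,0,0,0,-1,0.2,3.6,0,0,0,0,-1,0.2,3.8,0,0,0,0,-1,0.2,4,0,0,0,0,-1,0.2,4.1,0,0,0,0,-1,0.2,4.2,0,0,0,0,-1,0.2,4.3,0,0,0,0,-1,0.2,4.4,0,0,0,0,-1,0.2,4.4,0,0,0,0,-1])

```text
time: 7.68
ee_pos: [0.4958, -0.1115, 0.1589]
tcp_rot: [-90.0, -0.0, -76.3]
wrist_force: [-1.6, 1.2, 1.8]
opening: -0.0002
```

Request:
arm_command(rows=[0,0.1,0,0,0,0,-1,0,0.1,0,0,0,0,-1,0,0.1,0,0,0,0,-1])

```text
time: 7.93
ee_pos: [0.4958, -0.1115, 0.1585]
tcp_rot: [-90.0, -0.0, -76.3]
wrist_force: [-3.0, 1.0, 7.0]
opening: -0.0001
```

Request:
arm_command(rows=[0,0.1,0,0,0,0,-1,0,0.1,0,0,0,0,-1,0,0.1,0,0,0,0,-1])

```text
time: 8.18
ee_pos: [0.4958, -0.1115, 0.1584]
tcp_rot: [-89.9, -0.0, -76.3]
wrist_force: [-6.1, 0.8, 14.6]
opening: -0.0
```

Blue is at its stop (14.6 N with no more travel). I'll lift, move above green and verify blue.

Request:
arm_command(rows=[0,-2,0,0,0,0,-1,0,-4.5,0,0,0,0,-1,2,-4.5,-1,0,0,0,-1,5,-4.5,-2.4,0,0,0,-1,7.4,-4.5,-3.6,0,0,0,-1,7.4,-4.5,-3.6,0,0,0,-1,7.4,-4.5,-3.6,0,0,0,-1,7.4,-4.5,-3.6,0,0,0,-1,7.4,-4.5,-3.6,0,0,0,-1])

```text
time: 8.93
ee_pos: [0.4785, -0.1913, 0.2017]
tcp_rot: [-90.0, 0.0, -76.2]
wrist_force: [-0.1, -0.5, -0.7]
opening: -0.0
```

```bash
python3 - <<'E'
from h import *
o=sensors.get_obs(); print(o["time"],o["ee_pos"],o["wrist_force"])
c=imaging.camera("wrist"); cv2.imwrite("pics/wrist3.png",c["pixels"])
for t in ["rocker_dot","blue_top","green_top"]:
    for r in models.spot_point(t,"wrist")[:2]:
        u,v=r["location"]; print(t,round(r["conf"],2),np.round([u,v]),np.round(ray2world(c,u,v,z=depth(c,u,v)),4),np.round(ray2world(c,u,v,plane=0.094),4))
E
```

```text
8.9333 [ 0.47845866 -0.19130486  0.20173696] [-0.05365547 -0.50928686 -0.74799015]
rocker_dot 0.61 [17. 89.] [ 0.5362 -0.0259  0.0915] [ 0.5364 -0.028   0.094 ]
blue_top 0.7 [181. 207.] [ 0.4955 -0.1108  0.0865] [ 0.4974 -0.1134  0.094 ]
green_top 0.82 [319. 274.] [ 0.478  -0.194   0.0942] [ 0.4779 -0.1941  0.094 ]
green_top 0.2 [187. 204.] [ 0.4977 -0.1137  0.086 ] [ 0.4997 -0.1164  0.094 ]
```

View pics/wrist3.png

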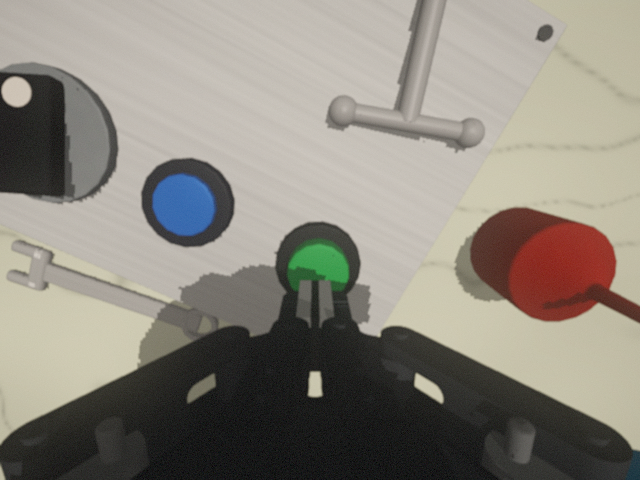

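Blue's cap is at z 0.086, so it is fully in. The rocker is still down. The fingers are over green at (319,270), so I'll press green and hold it.

Request:
arm_command(rows=[0.1,1.5,0,0,0,0,-1,0.1,3,0,0,0,0,-1,0.1,3.4,0,0,0,0,-1,0.1,3.6,0,0,0,0,-1,0.1,3.8,0,0,0,0,-1,0.1,4,0,0,0,0,-1,0.1,4.1,0,0,0,0,-1,0.1,4.2,0,0,0,0,-1,0.1,4.3,0,0,0,0,-1,0.1,4.4,0,0,0,0,-1,0.1,4.4,0,0,0,0,-1])

```text
time: 10.05
ee_pos: [0.4786, -0.1928, 0.1586]
tcp_rot: [-90.0, -0.0, -76.3]
wrist_force: [-1.9, 2.9, 5.9]
opening: 0.0001
```

Request:
arm_command(rows=[0,0.1,0,0,0,0,-1,0,0.1,0,0,0,0,-1,0,0.1,0,0,0,0,-1])

```text
time: 10.3
ee_pos: [0.4786, -0.1928, 0.1585]
tcp_rot: [-89.9, -0.0, -76.3]
wrist_force: [-5.7, 5.5, 13.8]
opening: 0.0003
```

Request:
arm_command(rows=[0,0.1,0,0,0,0,-1,0,0.1,0,0,0,0,-1,0,0.1,0,0,0,0,-1])

```text
time: 10.55
ee_pos: [0.4787, -0.1928, 0.1584]
tcp_rot: [-89.9, -0.1, -76.3]
wrist_force: [-7.9, 5.3, 21.0]
opening: 0.0
```

```bash
python3 - <<'E'
from h import *
cv2.imwrite("pics/top4.png",imaging.camera("top")["pixels"])
c=imaging.camera("wrist");cv2.imwrite("pics/wrist4.png",c["pixels"])
s=imaging.camera("scene");cv2.imwrite("pics/s4.png",cv2.resize(s["pixels"][140:320,150:400],None,fx=3,fy=3,interpolation=cv2.INTER_CUBIC))
for t in ["rocker_dot","blue_top","green_top","yellow_top","stop_top","chuck_key","drill_sleeve","drill_chuck","oil_can"]:
    for r in models.spot_point(t,"scene")[:1]:
        u,v=r["location"]; print(t,round(r["conf"],2),np.round([u,v]),np.round(ray2world(s,u,v,z=depth(s,u,v,1)),4))
o=sensors.get_obs(); print(o["time"],o["ee_pos"],o["wrist_force"])
E
```

```text
rocker_dot 0.7 [281. 200.] [ 0.5052 -0.1094  0.0847]
blue_top 0.45 [279. 196.] [ 0.4967 -0.1175  0.0848]
green_top 0.52 [251. 184.] [ 0.4876 -0.1834  0.0926]
yellow_top 0.61 [351. 227.] [0.5385 0.0529 0.0928]
stop_top 0.79 [317. 256.] [0.6434 0.0211 0.1072]
chuck_key 0.77 [212. 224.] [ 0.6131 -0.2115  0.0806]
drill_sleeve 0.73 [272. 247.] [ 0.64  -0.069  0.094]
drill_chuck 0.84 [376. 334.] [0.7255 0.1584 0.0453]
oil_can 0.84 [186. 203.] [ 0.5295 -0.3296  0.0285]
11.15 [ 0.47867973 -0.19279059  0.1584262 ] [-8.56314203  5.24812061 21.73252872]
```

View pics/s4.png

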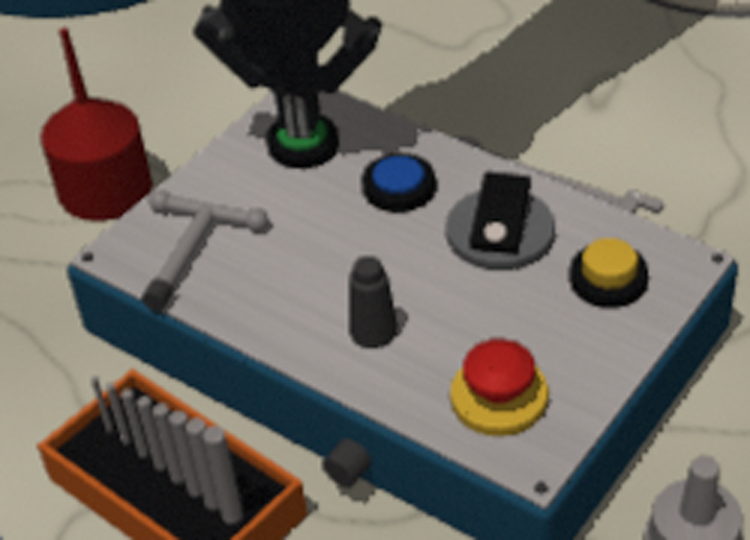

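View pics/top4.png

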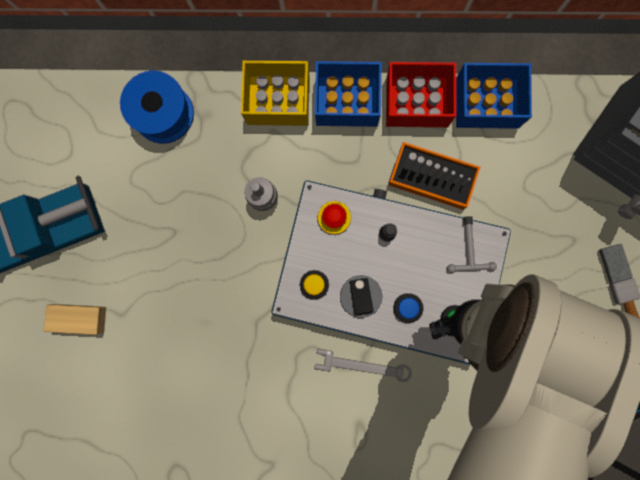

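Both views show green held fully down, blue in and the rocker's dotted end down. Yellow and the stop are out, and everything else is where it was. The force is steady at about 21 N.

```bash
python3 -c "
from workcell import bot
print(bot.job_done())"
```

```text
the job is handed in; nothing more can be done
None
```

The spindle jog is done in the order asked, and I handed it in at about 11 s with the closed fingers still holding the green button down.

- **Rocker:** I pushed it over until it stopped moving at 12 N. The white dot was then at z 0.091 m (21 mm above the plate) and the paddle tilt measured 0.19 rad, against about 0.2 expected.
- **Blue button:** I pressed it until it stopped at 14.6 N. After I let go, its top was still at 0.086 m, which is fully in.
- **Green button:** The fingertips are at about 0.085 m, so it is fully down. The push was about 21 N and steady over the last 0.6 s.
- **Yellow, red stop and loose items:** In the last top and scene pictures both controls are out and nothing loose has visibly moved. The arm hides part of the view near green in the top picture.

One check disagreed. In the final scene picture the network reported the rocker dot at the blue button. The picture itself shows the rocker with its dotted end down, and the wrist camera had confirmed that just before I pressed green.

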